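# Register specimen mounts in the tilting tray and lock it with the ball-lock pin

## Task

Unlock the tilting tray: squeeze the ball-lock pin's side button, draw the pin out of the lug and park it upright in the grey stand's hole. Put every black specimen mount upright into a lane of the tray, one to a lane; then lift the tray by its ball knob to 30 degrees, hold it there for about two seconds so that the mounts slide against the stop rail, and lower it until it is level again. Finally squeeze the pin's button again, slide the pin fully down through the lug and the bracket until its collar sits on the lug, and let go so that the balls lock, with every mount still against the rail and the beaker not knocked over.

Things in the scene. Friction and masses are not known exactly. Their poses are not given: they have to be found in the camera images.
- tray (a joint): tilt of the tray about its hinge, rad: 0 = level (its rest), grows as the near side (robot's side, with knob and pin hole) is lifted; 0.524 = 30 degrees; stop at 0.85. A damper makes the tray sink back slowly (about 0.5 rad/s) when let go; lifting takes about 5 N at the knob
- tray_hinge (a point): point on the tray's hinge axis, midway along it, at the far side of the fixture, 56 mm above the bench; does not tilt. x axis: level, away from the knob side; y: along the hinge; z: up. A white scale at the hinge's +y end has ticks every 10 degrees, a long one at 30, met by a black pointer on the tray's side
- rail_face (a point): stop rail of the tray: middle of its inner face, at floor height; axes tilt with the tray. The aluminium tray lies from here to -x: slippery white floor 140 mm long (x) by 212 mm wide (y), 61 mm above the bench when level; 4 dividers 3 mm thick along x make 5 lanes 40 mm wide, centres y = -86, -43, 0, 43, 86 mm. Walls 10 mm, dividers 8 mm, rail 16 mm above the floor
- tray_knob (a point): centre of the black ball knob, 30 mm across, on a 10 mm stem 22 mm tall standing on a tongue of the tray's near side; moves with the tray. When level it is 195 mm from the hinge axis towards the robot (-x), 70 mm to the hinge point's -y side, 41 mm above the hinge axis
- pin_hole (a point): centre of the mouth of the 15 mm hole in the tray's flat lug (44 mm wide, 8 mm thick) at the near side, 70 mm to +y of the middle; 60 mm above the bench and vertical when level. A fixed bracket 8 mm thick, 1.5 mm under the lug, has an equal hole, lined up only when the tray is level. The tray's near wall is 30 mm off, 11 mm higher
- pin_head (a point): centre of the ball-lock pin's head, a dark steel block 18 (x) by 20 (y) by 36 mm (z); z is the pin's axis, up. The spring button, a plate 13 x 28 mm, stands 5 mm proud of its +y side: pinching the head along y with 15 N or more presses it flush and draws the two balls in; letting go pushes them out. At the start the pin is locked in the pin hole. Unpressed, the balls span 19 mm and do not pass the holes
- pin_collar (a point): underside centre of the pin's round collar (30 mm across, 4 mm thick), which seats on the lug; 22 mm below the head's centre. Below it the 12 mm shank with a tapered nose reaches 34 mm down; the balls are 23.5 mm below
- pin_button (a joint): travel of the pin's button, m: 0 = out (balls out), 0.005 = fully pressed (balls in)
- stand_top (a point): centre of the top of the grey pin stand, a block 56 mm square and 46 mm high, fixed, with a 24 mm hole right through, in which the pin can hang loosely by its collar (balls in or out)
- beaker: glass beaker, bystander, 60 mm across, 85 mm high, origin at the centre of its underside, z up
- weight_ring: steel ring weight, bystander, 64 mm across, 24 mm high, origin at the centre of its underside
- mount1_c (a point): centre of a specimen mount: upright black resin cylinder, 30 mm diameter, 25 mm high, about 45 g, a metal chip in its top face; three to five of the mounts are present
- mount2_c (a point): centre of a specimen mount: upright black resin cylinder, 30 mm diameter, 25 mm high, about 45 g, a metal chip in its top face; three to five of the mounts are present
- mount3_c (a point): centre of a specimen mount: upright black resin cylinder, 30 mm diameter, 25 mm high, about 45 g, a metal chip in its top face; three to five of the mounts are present
- mount4_c (a point): centre of a specimen mount: upright black resin cylinder, 30 mm diameter, 25 mm high, about 45 g, a metal chip in its top face; three to five of the mounts are present
- mount5_c (a point): centre of a specimen mount: upright black resin cylinder, 30 mm diameter, 25 mm high, about 45 g, a metal chip in its top face; three to five of the mounts are present

How it is judged (in metres and radians):
On the way, in this order (a step that is already met when the one before it is completed fails the run):
1. the pin hangs upright in the stand and every mount stands in the level tray (value of joint tray below 0.02 rad and horizontal distance between pin_collar and stand_top below 0.009 m and z of pin_collar in the frame of stand_top between -0.004 and 0.004 m and x of mount1_c in the frame of rail_face between -0.14 and -0.008 m and y of mount1_c in the frame of rail_face between -0.108 and 0.108 m and z of mount1_c in the frame of rail_face between 0.008 and 0.017 m and angle between each of mount1_c, mount2_c, mount3_c, mount4_c, mount5_c's own z axis and vertical below 0.2 rad and x of mount2_c in the frame of rail_face between -0.14 and -0.008 m and y of mount2_c in the frame of rail_face between -0.108 and 0.108 m and z of mount2_c in the frame of rail_face between 0.008 and 0.017 m and x of mount3_c in the frame of rail_face between -0.14 and -0.008 m and y of mount3_c in the frame of rail_face between -0.108 and 0.108 m and z of mount3_c in the frame of rail_face between 0.008 and 0.017 m and x of mount4_c in the frame of rail_face between -0.14 and -0.008 m and y of mount4_c in the frame of rail_face between -0.108 and 0.108 m and z of mount4_c in the frame of rail_face between 0.008 and 0.017 m and x of mount5_c in the frame of rail_face between -0.14 and -0.008 m and y of mount5_c in the frame of rail_face between -0.108 and 0.108 m and z of mount5_c in the frame of rail_face between 0.008 and 0.017 m), for 0.2 s.
2. the tray is held at 30 degrees (within 4.5) for 1 s (value of joint tray between 0.445 and 0.603 rad), for 1 s.
3. the tray is level again (value of joint tray below 0.02 rad), for 0.2 s.
At the end, for the whole second after the job is handed in: The tray is level (under 0.02 rad); every mount stands upright (within 0.2 rad) on the tray's floor with its side within 4.5 mm of the rail; the pin is in the lug's hole, upright, collar within 3 mm of the lug, button out (under 1.2 mm) so the balls lock below the bracket; the beaker is upright (value of joint tray below 0.02 rad and x of mount1_c in the frame of rail_face between -0.0195 and -0.011 m and y of mount1_c in the frame of rail_face between -0.108 and 0.108 m and z of mount1_c in the frame of rail_face between 0.008 and 0.017 m and angle between each of mount1_c, mount2_c, mount3_c, mount4_c, mount5_c's own z axis and vertical below 0.2 rad and x of mount2_c in the frame of rail_face between -0.0195 and -0.011 m and y of mount2_c in the frame of rail_face between -0.108 and 0.108 m and z of mount2_c in the frame of rail_face between 0.008 and 0.017 m and x of mount3_c in the frame of rail_face between -0.0195 and -0.011 m and y of mount3_c in the frame of rail_face between -0.108 and 0.108 m and z of mount3_c in the frame of rail_face between 0.008 and 0.017 m and x of mount4_c in the frame of rail_face between -0.0195 and -0.011 m and y of mount4_c in the frame of rail_face between -0.108 and 0.108 m and z of mount4_c in the frame of rail_face between 0.008 and 0.017 m and x of mount5_c in the frame of rail_face between -0.0195 and -0.011 m and y of mount5_c in the frame of rail_face between -0.108 and 0.108 m and z of mount5_c in the frame of rail_face between 0.008 and 0.017 m and horizontal distance between pin_collar and pin_hole below 0.0035 m and z of pin_collar in the frame of pin_hole between -0.003 and 0.003 m and angle between pin_head's own z axis and vertical below 0.12 rad and value of joint pin_button below 0.0012 m and angle between beaker's own z axis and vertical below 0.3 rad); the robot touches nothing.
It fails at once if the beaker is knocked over (angle between beaker's own z axis and vertical above 0.6 rad).
Of mount1, mount2, mount3, mount4, mount5 only 3 to 5 are there at a start; the rules pass over those that are not, and their reading is None.
At some moment in a run one of mount1, mount2, mount3, mount4, mount5 may be knocked a few centimetres aside while the robot is not near it.
It also fails if it takes over 210 s, if anything falls off the work surface, if the arm or the gripper's body presses on something with over 40 N, if the wrist force passes 120 N, or if a joint passes its speed limit or range.

## Robot

A 6-joint arm with a two-finger parallel gripper is mounted at the origin on the work surface. World frame = base frame: x ahead of the robot, y to its left, z up, the work surface at z = 0. Lengths are in m, angles in degrees, forces in N, time in s.
With the tool pointing down it reaches from about 0.35 to 0.875 m from the base axis. Payload 4.2 kg.
Tool frame: the origin (TCP) lies where the fingers leave the gripper's body, on its centre line; the fingertips stand 70 mm ahead of it and the grasp point (between the pads) lies 51 mm ahead of it; z points along the fingers, y is the direction in which the jaws open and shut (so a half turn about z gives the same grasp; the last joint's range is limited). The gripper opens to 87 mm and grips with 3 to 60 N. Pads are 19 mm wide; open, the fingers measure 117 mm over their backs; the gripper's body (75 mm by 190 mm) begins 51 mm behind the grasp point.
Start: joints at [-60.355, 22.042, 0.453, 0, -68.411, -14.817], TCP at [0.16, -0.604, 0.292] pointing down, gripper open.
Joint ranges: [-179.83, 179.83], [-69.29, 118.12], [-61.27, 80.66], [-181.25, 117.63], [-171.15, -9.14], [-177.46, 177.46]. Speed limits (degrees/s): [159.86, 159.86, 180, 180, 180, 180].

## Interface

Orientations are given as a 3x3 rotation matrix whose columns are the frame's x, y, z axes.
In Python, from station import sense, cams, job gives the robot as it stands. The module is installed in compiled form; this text tells all that it offers.
- The arm moves only by the shell command python3 -m handwheel 'ROWS'. ROWS is JSON, a list of rows, each a list of 5 numbers: the shift along the tool's x, y, z in cm, then the turn about the tool's z in degrees, then the opening, from 0 (shut) to 1 (fully open). A call has 1 to 10 rows; each row shifts and turns the commanded pose from where the row before left it, along the tool's axes as they then stand; what a row does not reach is not made up. A row lasts 1/8 s, in which the tool goes at most 62.5 mm and 10.7 degrees, less where a joint would pass 70% of its speed; a pose out of reach is approached as far as the arm can. A call with a gripper value outside its range is refused whole. The fingers move at their own pace and stop on an object; the grip force is fixed at half the most. Time passes only in rows, so rows that do not move let the fingers close. It gives the time, the measured TCP pose, the force and the opening at its end, in the units of the state.
- sense(): the state, without advancing time (a new reading comes with each control period).
- cams.capture(name): name is "scene" or "top" or "wrist"; returns the picture (420x560x3 uint8, red, green, blue); there is no depth.
- cams.camera_params(name): a dict with "fx", "fy", "cx", "cy" (pixels), "origin" and "rotation" of the camera in the world. Camera axes: x right, y down, z forward; pixel columns grow to the right and rows downward; lengths in m; the calibration is good to about 2 mm. A picture is of the moment at which its call begins: read the wrist's pose just before it. camera_params takes no time and is no camera call; for the wrist camera it gives the pose at the moment of the call.
- job.finish_job(): hands the job in, once; it reports no verdict.
The state is a dict: "time_s": time; "joints": joint angles; "joint_velocities": joint speeds; "effort": joint torques, N m; "tcp_pos": TCP position; "ee_rot": TCP orientation; "wrist_force": force on the tool from outside, world axes, zero at the start; "moment": the same for the moment, N m; "gripper_width": opening from 0.0 (shut) to 1.0 (fully open).
Only numpy, scipy, OpenCV 4.12 (cv2) and the standard library are available. Lean on these libraries where they do the work, as an engineer would, in place of code of your own. Each camera call takes 0.05 s, during which the arm holds its last target. There are 200 camera calls.

## Working session

There is one attempt and no reset: what is moved stays moved. The work goes in short steps, Python scripts to look and compute and a shell command to move; the robot and the scene stay as the last step left them, time stands still between calls to the robot, and variables do not carry over. Pictures are saved under pics/ and viewed, about 12 in all and at most 16, crops included, and the job is handed in when it is done.

```bash
mkdir -p pics
python3 - <<'E'
from station import sense,cams
import cv2,numpy as np
s=sense();print(s)
for n in("top","scene"):
    p=cams.camera_params(n);print(n,p)
    cv2.imwrite(f"pics/{n}0.png",cv2.cvtColor(cams.capture(n),cv2.COLOR_RGB2BGR))
print(cams.camera_params("wrist"))
E
```

```text
{'time_s': 0.0, 'joints': array([-6.03570852e+01,  2.20921118e+01,  3.77963332e-01, -2.89043002e-02,
       -6.84122630e+01, -1.48157494e+01]), 'joint_velocities': array([-0.00245462, -0.00993329, -0.04814639, -0.02242578,  0.05893022,
        0.06012913]), 'effort': array([ 2.57816700e-04, -3.90663922e+01,  1.87400132e+01,  4.21984613e+00,
        1.08993807e-02, -2.01793978e-04]), 'tcp_pos': array([ 0.15983302, -0.60373631,  0.29113303]), 'ee_rot': array([[-9.66749742e-01, -2.55723422e-01, -6.83499762e-04],
       [-2.55724311e-01,  9.66747359e-01,  2.14951582e-03],
       [ 1.11090050e-04,  2.25283137e-03, -9.99997456e-01]]), 'wrist_force': array([-0.24429424, -0.26652743, -0.60438178]), 'moment': array([-0.00152068,  0.05346141,  0.02677706]), 'gripper_width': 1.000301985680132}
top {'fx': 439.09639697623425, 'fy': 439.09639697623425, 'cx': 284.3431127809166, 'cy': 212.49153308430508, 'origin': array([ 3.45119693e-01, -1.17932363e-03,  1.25441353e+00]), 'rotation': array([[-0.005181  , -0.98300386,  0.18351178],
       [-0.9998584 ,  0.00803055,  0.01478814],
       [-0.01601049, -0.18340918, -0.98290627]])}
scene {'fx': 380.65346330298524, 'fy': 380.65346330298524, 'cx': 278.4066042761577, 'cy': 211.08674565801488, 'origin': array([ 0.85868589, -0.32529348,  0.78918688]), 'rotation': array([[ 0.76476787,  0.55000019, -0.33560379],
       [ 0.64420527, -0.66193431,  0.38320039],
       [-0.01138738, -0.50925707, -0.86053911]])}
{'fx': 313.0403186515283, 'fy': 313.0403186515283, 'cx': 279.43344110751394, 'cy': 207.29926086906994, 'origin': array([ 0.07903488, -0.62564654,  0.38414946]), 'rotation': array([[-0.25587618,  0.92244855,  0.28916441],
       [ 0.96670739,  0.2435261 ,  0.07856118],
       [ 0.00204956,  0.29963931, -0.95405036]])}
```

View pics/top0.png

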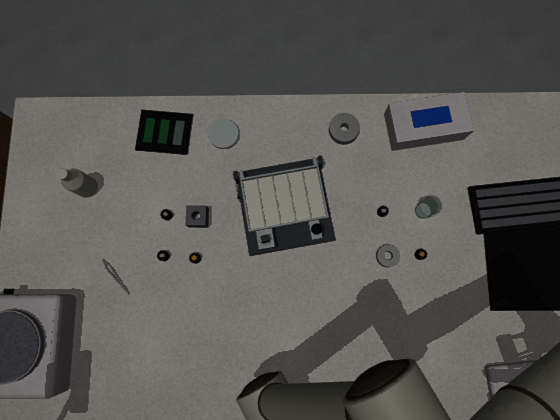

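View pics/scene0.png

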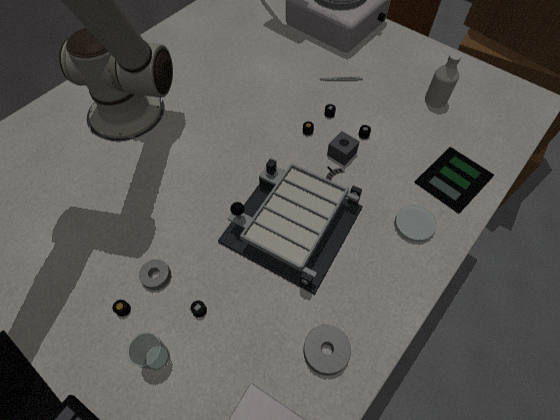

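```bash
cat > h.py <<'E'
import numpy as np,cv2
from station import sense,cams
def snap(n,f=None):
    p=cams.camera_params(n);im=cams.capture(n)
    if f: cv2.imwrite(f"pics/{f}.png",cv2.cvtColor(im,cv2.COLOR_RGB2BGR)); np.savez(f"pics/{f}.npz",**p)
    return im,p
def w(p,u,v,z):
    d=p["rotation"]@np.array([(u-p["cx"])/p["fx"],(v-p["cy"])/p["fy"],1]);o=p["origin"]
    return o+d*(z-o[2])/d[2]
def px(p,P):
    c=p["rotation"].T@(np.asarray(P)-p["origin"]);return np.array([p["cx"]+p["fx"]*c[0]/c[2],p["cy"]+p["fy"]*c[1]/c[2]])
def plan(x,y,zg,yaw=None):
    """zg: height of the grasp point; prints cm shift in the present tool axes, then turn"""
    s=sense();R=s["ee_rot"];t=np.array([x,y,zg+.051])
    d=R.T@(t-s["tcp_pos"])*100
    y0=np.degrees(np.arctan2(R[1,0],R[0,0]))
    print("shift",d.round(2),"turn",None if yaw is None else round(float((y0-yaw+180)%360-180),1),"yaw",y0.round(1))
E
python3 - <<'E'
from h import *
p=cams.camera_params("top");im=cv2.imread("pics/top0.png")
g=im.max(2)
for n,u,v in(("m1",167,214),("m2",163,256),("m3",195,258),("m4",383,211),("m5",421,254)):
    b=g[v-12:v+13,u-12:u+13];yy,xx=np.nonzero(b<45)
    c=(u-12+xx.mean(),v-12+yy.mean());print(n,len(xx),np.round(c,1),w(p,*c,.013).round(3))
for n,u,v,z in(("stand",197,216,.046),("beaker0",424,213,0),("ring",388,255,.024),("pinhead",265,238,.1),("knob",317,229,.097),("hingeL",238,176,.056),("hingeR",320,161,.056)):
    print(n,w(p,u,v,z).round(3))
big=cv2.resize(im[145:265,225:345],None,fx=5,fy=5,interpolation=cv2.INTER_CUBIC);cv2.imwrite("pics/traycrop.png",big)
E
```

```text
m1 87 [166.6 214.3] [0.574 0.358 0.013]
m2 96 [163.2 255.4] [0.456 0.362 0.013]
m3 78 [195.1 257.7] [0.449 0.271 0.013]
m4 81 [382.1 211.1] [ 0.579 -0.263  0.013]
m5 82 [420. 254.] [ 0.455 -0.363  0.013]
stand [0.563 0.262 0.046]
beaker0 [ 0.575 -0.386  0.   ]
ring [ 0.452 -0.271  0.024]
pinhead [0.492 0.068 0.1  ]
knob [ 0.516 -0.07   0.097]
hingeL [0.675 0.147 0.056]
hingeR [ 0.717 -0.085  0.056]
```

```bash
python3 -c "
from h import *
plan(.50,.02,.24,190)"
```

```text
shift [-48.83  51.61   0.12] turn 4.8 yaw -165.2
```

```bash
python3 -m handwheel '[[-4.1,4.3,0,0.4,1],[-4.1,4.3,0,0.4,1],[-4.1,4.3,0,0.4,1],[-4.1,4.3,0,0.4,1],[-4.1,4.3,0,0.4,1],[-4.1,4.3,0,0.4,1],[-4.1,4.3,0,0.4,1],[-4.1,4.3,0,0.4,1],[-4.1,4.3,0,0.4,1],[-4.1,4.3,0,0.4,1]]'; python3 -m handwheel '[[-4,4.3,0,0.4,1],[-4,4.3,0,0.4,1],[0,0,0,0,1],[0,0,0,0,1]]'
python3 -c "
from h import *
plan(.50,.02,.24,190); snap('wrist','w1')"
```

```text
time_s: 1.35
tcp_pos: [0.4629, -0.091, 0.2922]
ee_rot: [[-0.982, -0.188, 0.0], [-0.188, 0.982, 0.0], [-0.0, 0.0, -1.0]]
wrist_force: [1.4, -1.2, 0.4]
gripper_width: 1.002
time_s: 1.85
tcp_pos: [0.5247, 0.0064, 0.2916]
ee_rot: [[-0.985, -0.175, -0.002], [-0.175, 0.985, -0.0], [0.002, -0.0, -1.0]]
wrist_force: [-1.1, 0.0, 0.0]
gripper_width: 0.997
shift [2.19 1.77 0.06] turn 0.1 yaw -169.9
```

View pics/w1.png

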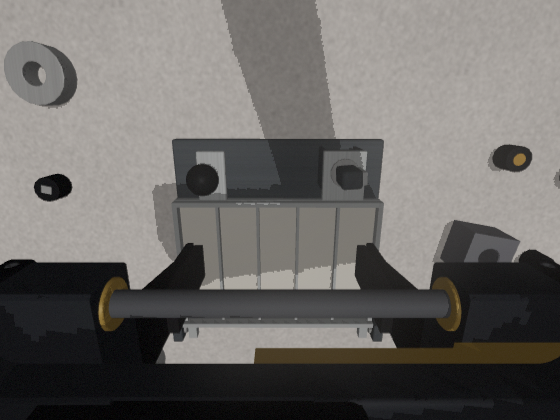

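Run:
```python
from h import *
p=np.load("pics/w1.npz");im=cv2.imread("pics/w1.png")
cv2.imwrite("pics/c1.png",cv2.resize(im[130:210,310:395],None,fx=7,fy=7,interpolation=cv2.INTER_CUBIC))
g=im.max(2);b=g[160:200,183:222];m=(b<35).astype(np.uint8);k,l,st,c=cv2.connectedComponentsWithStats(m)
i=1+st[1:,4].argmax();print(st[i],c[i]+[183,160])
K=w(p,*(c[i]+[183,160]),.097);print("knob",K)
for a,bb in((178,382),):
    A=w(p,178,201,.071);B=w(p,382,201,.071);print(A,B,np.degrees(np.arctan2(*(B-A)[:2]*[-1,1])),np.linalg.norm(B-A))
print("pintop",w(p,350,178,.1))
```

```text
[  3   5  32  30 587] [201.92504259 179.90459966]
knob [ 0.51705844 -0.06907092  0.097     ]
[ 0.55053865 -0.09682154  0.071     ] [0.51338805 0.11267139 0.071     ] 10.056048903681296 0.21276150075760697
pintop [0.49055993 0.06630244 0.1       ]
```

View pics/c1.png

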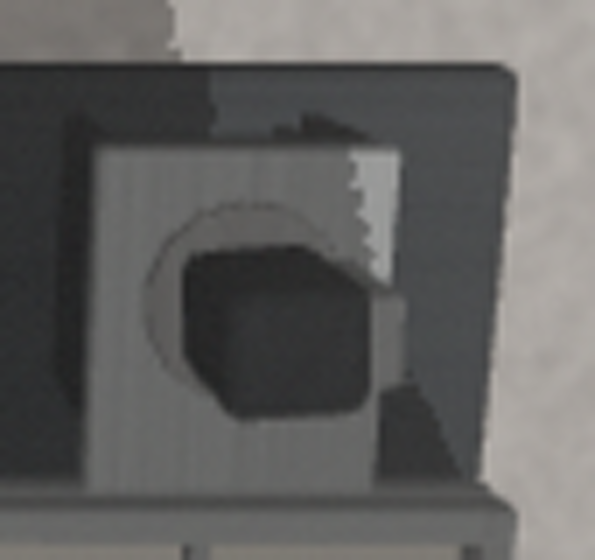

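Run:
```python
from h import *
p=np.load("pics/w1.npz")
print("top",w(p,352.9,180.3,.1),"collar",w(p,344.7,173.1,.064))
L=(w(p,310+88/7,130+400/7,.06)+w(p,310+378/7,130+400/7,.06))/2;print("lug mid",L)
plan(.4905,.068,.16,190.05)
```

```text
top [0.49220274 0.06947362 0.1       ] collar [0.4925698  0.06911146 0.064     ]
lug mid [0.50821031 0.07216972 0.06      ]
shift [2.26 6.72 8.09] turn -0.1 yaw -170.0
```

```bash
python3 -c "
from h import *
plan(.4925,.069,.14,190.05)"
python3 -m handwheel '[[1.0,3.4,2,0,0.7],[1.1,3.4,4,0,0.7],[0,0,4,0,0.7],[0,0,0,0,0.7],[0,0,0,0,0.7]]'
python3 -c "
from h import *
plan(.4925,.069,.087,190.05); snap('wrist','w2')"
```

```text
shift [ 2.04  6.78 10.09] turn -0.1 yaw -170.0
time_s: 2.52
tcp_pos: [0.4935, 0.0691, 0.1939]
ee_rot: [[-0.985, -0.173, 0.003], [-0.173, 0.985, 0.0], [-0.003, 0.0, -1.0]]
wrist_force: [0.6, 0.6, 0.5]
gripper_width: 0.708
shift [0.12 0.01 5.58] turn -0.1 yaw -170.0
```

View pics/w2.png

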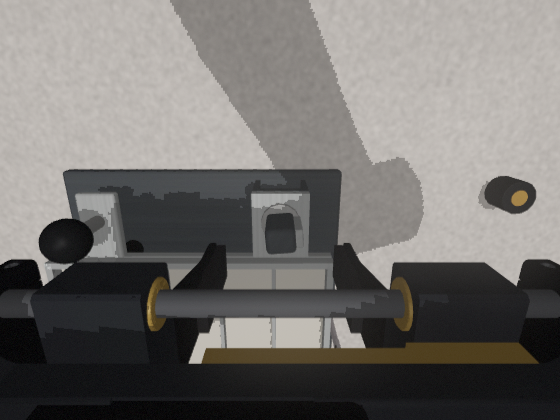

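```bash
python3 -m handwheel '[[0.1,0,2,0,0.7],[0,0,2,0,0.7],[0,0,1.6,0,0.7],[0,0,0,0,0],[0,0,0,0,0],[0,0,0,0,0],[0,0,0,0,0],[0,0,0,0,0],[0,0,0,0,0]]'
python3 -c "
from h import *
plan(.4925,.069,.087,190.05);print(sense()['tcp_pos'])"
```

```text
time_s: 3.7
tcp_pos: [0.4922, 0.0696, 0.1369]
ee_rot: [[-0.985, -0.175, 0.001], [-0.175, 0.985, 0.0], [-0.001, -0.0, -1.0]]
wrist_force: [-0.2, -0.8, 5.1]
gripper_width: 0.234
shift [-0.02 -0.07 -0.11] turn 0.0 yaw -169.9
[0.49217251 0.06961619 0.1369001 ]
```

```bash
python3 -m handwheel '[[0,0,-0.5,0,0],[0,0,-1,0,0],[0,0,-1.5,0,0],[0,0,-2,0,0],[0,0,-2,0,0],[0,0,0,0,0]]'
python3 - <<'E'
from h import *
p=np.load("pics/w1.npz");print(w(p,489,256,.046))
plan(.563,.262,.12,190.05)
im,pt=snap("top","t2")
cv2.imwrite("pics/c2.png",cv2.resize(im[140:280,130:330,::-1],None,fx=4,fy=4,interpolation=cv2.INTER_CUBIC))
E
```

```text
time_s: 4.45
tcp_pos: [0.4921, 0.0697, 0.2078]
ee_rot: [[-0.985, -0.174, 0.003], [-0.174, 0.985, 0.001], [-0.003, 0.001, -1.0]]
wrist_force: [0.3, 0.1, -1.8]
gripper_width: 0.231
[0.56277448 0.26628373 0.046     ]
shift [-10.32  17.69   3.72] turn -0.0 yaw -170.0
```

View pics/c2.png

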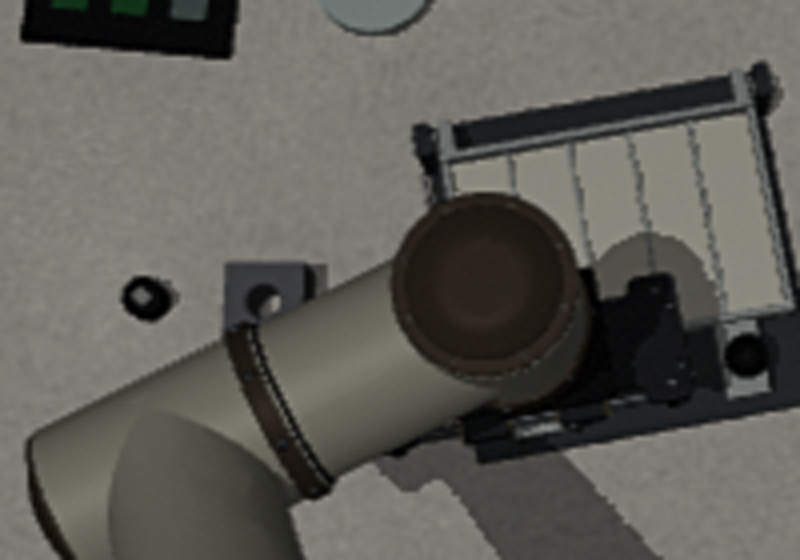

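```bash
python3 -m handwheel '[[-2.6,4.5,0,0,0],[-2.6,4.5,0,0,0],[-2.6,4.5,0,0,0],[-2.6,4.5,0,0,0],[0,0,0,0,0],[0,0,0,0,0]]'
python3 - <<'E'
from h import *
plan(.564,.2645,.1229-.051,190.05)
snap("wrist","w3")
im,pt=snap("scene","s3")
cv2.imwrite("pics/c3.png",cv2.resize(im[60:200,250:450,::-1],None,fx=4,fy=4,interpolation=cv2.INTER_CUBIC))
E
```

```text
time_s: 5.25
tcp_pos: [0.5618, 0.2643, 0.2045]
ee_rot: [[-0.985, -0.174, -0.003], [-0.174, 0.985, -0.002], [0.004, -0.002, -1.0]]
wrist_force: [-0.3, -0.0, -0.8]
gripper_width: 0.232
shift [-0.25 -0.01  8.16] turn -0.0 yaw -170.0
```

View pics/c3.png

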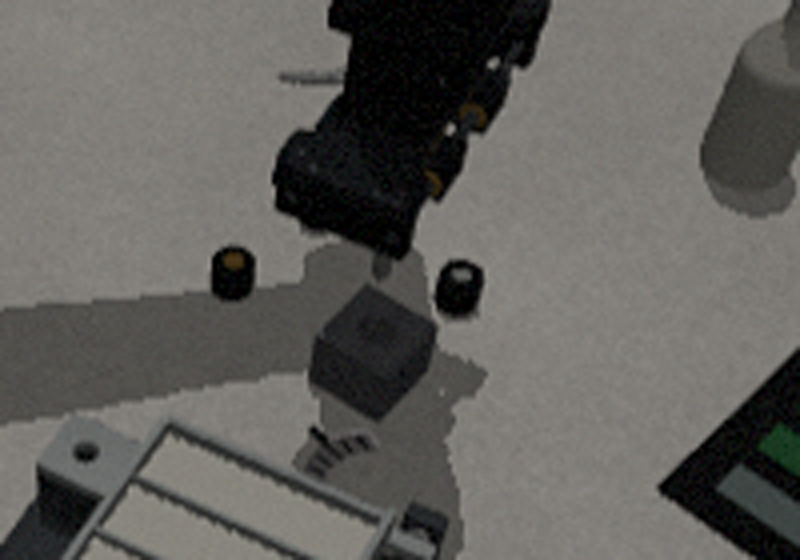

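View pics/w3.png

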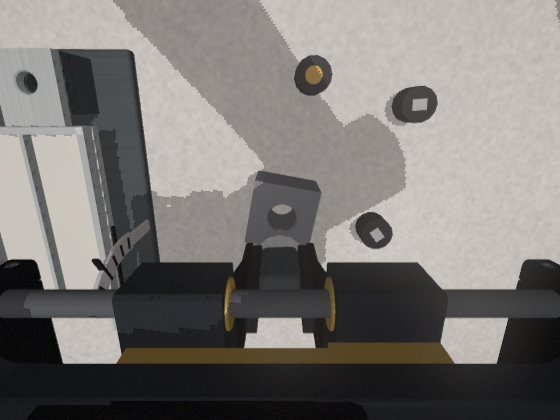

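Run:
```python
from h import *
p=np.load("pics/w3.npz");im=cv2.imread("pics/w3.png");g=cv2.cvtColor(im,6)
print("stand",w(p,282,216.5,.046),"hole",w(p,27,82,.06))
for n,u,v in(("m3",314,75),("m2",414,104),("m1",373,230)):
    b=g[v-27:v+27,u-30:u+30];k,l,st,c=cv2.connectedComponentsWithStats((b<62).astype(np.uint8));i=1+st[1:,4].argmax()
    q=c[i]+[u-30,v-27];print(n,st[i],q.round(1),w(p,*q,.013).round(4),"chip",w(p,u,v,.025).round(4))
```

```text
stand [0.56432049 0.2664126  0.046     ] hole [0.49214127 0.06999004 0.06      ]
m3 [ 11   8  32  39 552] [307.  79.] [0.451  0.2678 0.013 ] chip [0.4482 0.2719 0.025 ]
m2 [  8  11  19  34 274] [399.3 105.4] [0.4579 0.3505 0.013 ] chip [0.4556 0.3579 0.025 ]
m1 [ 13  10  35  35 718] [371.2 229.3] [0.5731 0.3564 0.013 ] chip [0.5696 0.3537 0.025 ]
```

```bash
python3 -m handwheel '[[-0.25,0.1,2,0,0],[0,0,2,0,0],[0,0,2,0,0],[0,0,1.2,0,0],[0,0,0.7,0,0],[0,0,0.2,0,0],[0,0,0,0,0],[0,0,0,0,0]]'; python3 -c "
from h import *
plan(.564,.2655,.1229-.051,190.05)"
```

```text
time_s: 6.35
tcp_pos: [0.5653, 0.2665, 0.1259]
ee_rot: [[-0.985, -0.174, 0.001], [-0.174, 0.985, 0.001], [-0.001, 0.001, -1.0]]
wrist_force: [-0.7, 0.9, -1.6]
gripper_width: 0.23
shift [ 0.15 -0.08  0.3 ] turn -0.0 yaw -170.0
```

```bash
python3 -m handwheel '[[0.1,0,0.2,0,0],[0,0,0.1,0,0],[0,0,0,0,0]]';python3 -m handwheel '[[0,0,0.1,0,0],[0,0,0,0,0]]'
```

```text
time_s: 6.72
tcp_pos: [0.564, 0.2662, 0.123]
ee_rot: [[-0.985, -0.174, 0.0], [-0.174, 0.985, 0.0], [-0.0, 0.0, -1.0]]
wrist_force: [-2.2, -0.9, 4.2]
gripper_width: 0.227
time_s: 6.98
tcp_pos: [0.564, 0.2662, 0.1229]
ee_rot: [[-0.985, -0.175, 0.001], [-0.175, 0.985, 0.0], [-0.001, -0.0, -1.0]]
wrist_force: [-4.0, -0.2, 8.9]
gripper_width: 0.229
```

```bash
python3 -m handwheel '[[0,0,0,0,0.6],[0,0,0,0,0.6],[0,0,0,0,0.6],[0,0,-2,0,0.6],[0,0,-3,0,0.6],[0,0,-3,0,0.6],[0,0,0,0,0.6]]';python3 -c "
from h import *
s=sense();print(s['joints'].round(1),s['tcp_pos'])
plan(.572,.356,.09,100.05)
im,p=snap('wrist','w4')"
```

```text
time_s: 7.85
tcp_pos: [0.5652, 0.2667, 0.2037]
ee_rot: [[-0.985, -0.174, 0.005], [-0.174, 0.985, 0.003], [-0.005, 0.002, -1.0]]
wrist_force: [0.4, 1.0, -0.0]
gripper_width: 0.599
[  40.1   26.    -6.7    0.   -57.  -120.1] [0.56519343 0.26666647 0.2036952 ]
shift [-2.2   8.66  6.3 ] turn 90.0 yaw -170.0
```

View pics/w4.png

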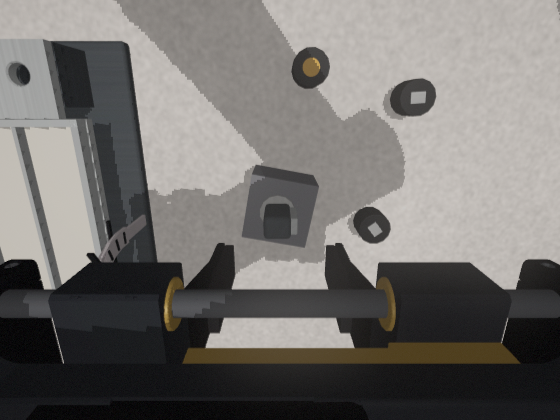

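```bash
python3 -m handwheel '[[0,0,0,-10,0.6],[0,0,0,-10,0.6],[0,0,0,-10,0.6],[0,0,0,-10,0.6],[0,0,0,-10,0.6],[0,0,0,-10,0.6],[0,0,0,-10,0.6],[0,0,0,-10,0.6],[0,0,0,-10,0.6]]'; python3 -m handwheel '[[-4.3,-1.1,0,0,0.6],[-4.3,-1.1,0,0,0.6],[0,0,3,0,0.6],[0,0,2.2,0,0.6],[0,0,0,0,0.6],[0,0,0,0,0.6]]'
cat >> h.py <<'E'
def mount(u0=None,z=.013,thr=None):
    """mount under the hovering gripper: dark blob nearest the expected pixel"""
    im,p=snap("wrist","m");s=sense();R=s["ee_rot"];c0=px(p,s["tcp_pos"]*[1,1,0]+[0,0,z]);print("expect px",c0.round(0))
    g=cv2.cvtColor(im,7);x0,y0=[int(a) for a in c0];x0-=60;y0-=60
    b=g[y0:y0+100,x0:x0+120];return im,p,b,(x0,y0)
E
python3 - <<'E'
from h import *
plan(.572,.356,.022,-80)
im,p,b,o=mount()
cv2.imwrite("pics/c5.png",cv2.resize(im[120:300,160:400,::-1],None,fx=2.5,fy=2.5))
E
```

```text
time_s: 9.02
tcp_pos: [0.5634, 0.2656, 0.1992]
ee_rot: [[0.179, -0.984, -0.003], [-0.984, -0.179, -0.002], [0.001, 0.003, -1.0]]
wrist_force: [0.3, -0.3, 1.1]
gripper_width: 0.601
time_s: 9.78
tcp_pos: [0.571, 0.3546, 0.1493]
ee_rot: [[0.174, -0.985, 0.0], [-0.985, -0.174, -0.0], [0.0, -0.0, -1.0]]
wrist_force: [-0.1, 0.9, 0.1]
gripper_width: 0.601
shift [-0.13 -0.12  7.63] turn 0.0 yaw -80.0
expect px [278. 221.]
```

View pics/c5.png

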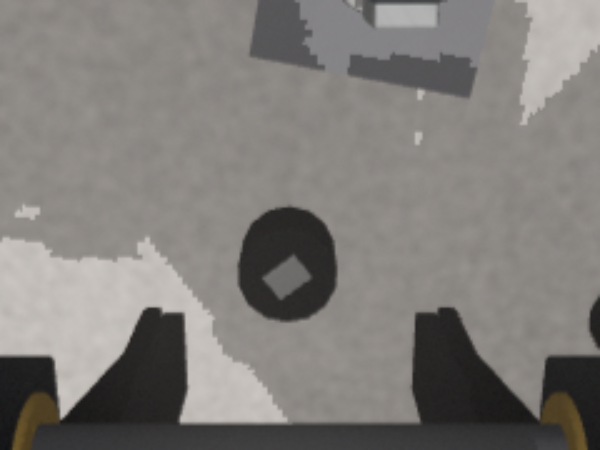

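```bash
cat >> h.py <<'E'
def blobs(p,im,thr=55,amin=200,amax=4000,z=.0125):
    g=cv2.morphologyEx(cv2.cvtColor(im,7),cv2.MORPH_CLOSE,np.ones((15,15)))*0+cv2.cvtColor(im,7)
    k,l,st,c=cv2.connectedComponentsWithStats((g<thr).astype(np.uint8))
    for i in range(1,k):
        x,y,ww,h,a=st[i]
        if amin<a<amax and y+h<290: 
            q=(x+ww/2-.5,y+h/2-.5);print("blob",st[i],np.round(q,1),w(p,*q,z).round(4))
E
python3 - <<'E'
from h import *
im=cv2.cvtColor(cv2.imread("pics/m.png"),4);p=np.load("pics/m.npz")
blobs(p,im);print("topface",w(p,274.8,230,.025))
E
```

```text
blob [ 439  121   60   44 1723] [468.5 142.5] [0.4462 0.2715 0.0125]
blob [ 256  203   38   45 1177] [274.5 225. ] [0.5733 0.3586 0.0125]
topface [0.5730623  0.35777558 0.025     ]
```

```bash
python3 -m handwheel '[[-0.3,-0.25,3,0,0.6],[0,0,3,0,0.6],[0,0,1.5,0,0.6],[0,0,0,0,0.6],[0,0,0,0,0],[0,0,0,0,0],[0,0,0,0,0],[0,0,0,0,0]]';python3 -m handwheel '[[0,0,-3,0,0],[0,0,-5,0,0],[0,0,-5,0,0],[0,0,0,0,0]]'; python3 -c "
from h import *
plan(.593,.1035,.022+.062,-80)"
```

```text
time_s: 10.82
tcp_pos: [0.573, 0.3583, 0.0752]
ee_rot: [[0.174, -0.985, 0.001], [-0.985, -0.174, 0.001], [-0.001, -0.001, -1.0]]
wrist_force: [0.2, 0.4, 3.1]
gripper_width: 0.336
time_s: 11.32
tcp_pos: [0.5745, 0.3594, 0.21]
ee_rot: [[0.175, -0.985, 0.008], [-0.985, -0.175, 0.007], [-0.005, -0.009, -1.0]]
wrist_force: [0.3, 1.4, -1.1]
gripper_width: 0.337
shift [25.56  2.72  7.34] turn 0.1 yaw -79.9
```

```bash
python3 -m handwheel '[[5.1,0.54,0,0,0],[5.1,0.54,0,0,0],[5.1,0.54,0,0,0],[5.1,0.54,0,0,0],[5.1,0.54,0,0,0],[0,0,2,0,0],[0,0,2,0,0],[0,0,0,0,0],[0,0,0,0,0]]';python3 -c "
from h import *
plan(.593,.1035,.137-.051,-80)
snap('wrist','w6')"
```

```text
time_s: 12.45
tcp_pos: [0.5907, 0.1024, 0.1645]
ee_rot: [[0.175, -0.985, 0.0], [-0.985, -0.175, -0.0], [0.0, -0.0, -1.0]]
wrist_force: [0.9, -0.5, -0.3]
gripper_width: 0.335
shift [-0.07 -0.24  2.75] turn 0.1 yaw -79.9
```

View pics/w6.png

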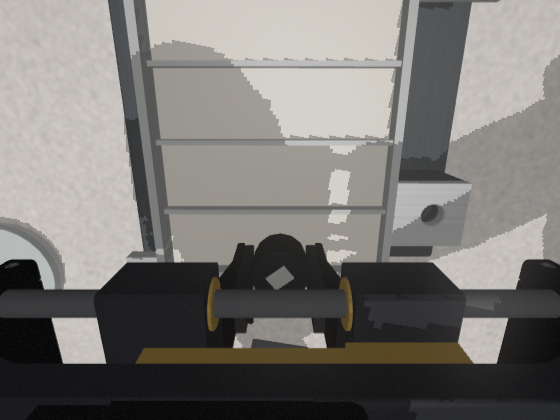

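Run:
```python
from h import *
p=np.load("pics/w6.npz");a=np.radians(10.05);ex=np.array([np.cos(a),np.sin(a)]);ey=np.array([-ex[1],ex[0]]);M=np.array([.5046,.0005])
f=lambda u,v,z:(lambda q:np.round([q@ex*1e3,q@ey*1e3],1))(w(p,u,v,z)[:2]-M)
for u,v in((275,64),(275,141.5),(275,210.5)):print("div",f(u,v,.069))
print("rail/wall tops",f(158,190,.077),f(386,190,.071),"hole",f(431,212.5,.06))
print("tcp",(sense()['tcp_pos'][:2]-M)@np.c_[ex,ey]*1e3)
```

```text
div [104.1 -21.5]
div [104.3  20.5]
div [104.5  63.4]
rail/wall tops [173.7  48.1] [36.3 49.6] hole [ 1.  67.8]
tcp [102.75436202  85.41950034]
```

```bash
python3 -m handwheel '[[0,-0.2,1.5,0,0],[0,0,1.2,0,0],[0,0,0,0,0],[0,0,0,0,0],[0,0,0,0,0.6],[0,0,0,0,0.6],[0,0,0,0,0.6],[0,0,-3,0,0.6],[0,0,-4,0,0.6],[0,0,0,0,0.6]]';python3 -c "
from h import *
plan(.4575,.360,.10,-80)"
```

```text
time_s: 13.75
tcp_pos: [0.5943, 0.1032, 0.2112]
ee_rot: [[0.175, -0.985, 0.008], [-0.985, -0.175, 0.003], [-0.001, -0.008, -1.0]]
wrist_force: [0.5, -0.0, 0.4]
gripper_width: 0.597
shift [-27.67   9.03   5.98] turn 0.1 yaw -79.9
```

```bash
python3 -m handwheel '[[-5.5,1.8,0,0,0.6],[-5.5,1.8,0,0,0.6],[-5.5,1.8,0,0,0.6],[-5.5,1.8,0,0,0.6],[-5.5,1.8,0,0,0.6],[0,0,3,0,0.6],[0,0,3,0,0.6],[0,0,0,0,0.6],[0,0,0,0,0.6]]';python3 -c "
from h import *
im,p=snap('wrist','m'); blobs(p,im)
plan(.456,.36,.024,-80)"
```

```text
time_s: 14.88
tcp_pos: [0.4565, 0.3579, 0.148]
ee_rot: [[0.174, -0.985, 0.001], [-0.985, -0.174, 0.001], [-0.0, -0.001, -1.0]]
wrist_force: [0.7, -0.5, -0.4]
gripper_width: 0.597
blob [  69   21   62   54 1431] [99.5 47.5] [0.5937 0.2586 0.0125]
blob [ 164   23   27   97 1620] [177.  71.] [0.5423 0.264  0.0125]
blob [ 260  205   39   45 1193] [279. 227.] [0.4552 0.3626 0.0125]
shift [-0.19  0.04  7.35] turn 0.0 yaw -80.0
```

```bash
python3 -m handwheel '[[-0.45,0,3,0,0.6],[0,0,3,0,0.6],[0,0,1.2,0,0.6],[0,0,0,0,0.6],[0,0,0,0,0],[0,0,0,0,0],[0,0,0,0,0],[0,0,0,0,0]]';python3 -m handwheel '[[0,0,-3,0,0],[0,0,-5,0,0],[0,0,-5,0,0],[0,0,0,0,0]]'; python3 -c "
from h import *
plan(.6005,.0611,.137-.051,-80)"
```

```text
time_s: 15.92
tcp_pos: [0.4554, 0.3624, 0.076]
ee_rot: [[0.174, -0.985, 0.001], [-0.985, -0.174, 0.001], [-0.001, -0.001, -1.0]]
wrist_force: [0.1, -1.2, 3.5]
gripper_width: 0.337
time_s: 16.42
tcp_pos: [0.4566, 0.3638, 0.21]
ee_rot: [[0.175, -0.985, 0.007], [-0.985, -0.175, 0.008], [-0.006, -0.008, -1.0]]
wrist_force: [-0.1, -0.6, -0.6]
gripper_width: 0.34
shift [32.36 -8.82  7.17] turn 0.1 yaw -79.9
```

```bash
python3 -m handwheel '[[5.4,-1.47,0,0,0],[5.4,-1.47,0,0,0],[5.4,-1.47,0,0,0],[5.4,-1.47,0,0,0],[5.4,-1.47,0,0,0],[5.4,-1.47,0,0,0],[0,0,2,0,0],[0,0,2,0,0],[0,0,0,0,0],[0,0,0,0,0]]';python3 -c "
from h import *
plan(.6005,.0611,.138-.051,-80)"
```

```text
time_s: 17.68
tcp_pos: [0.5986, 0.0586, 0.1653]
ee_rot: [[0.175, -0.985, 0.0], [-0.985, -0.175, -0.0], [0.0, 0.0, -1.0]]
wrist_force: [-0.1, 0.5, -0.3]
gripper_width: 0.337
shift [-0.22 -0.23  2.73] turn 0.1 yaw -79.9
```

```bash
python3 -m handwheel '[[-0.2,-0.2,1.5,0,0],[0,0,1.2,0,0],[0,0,0,0,0],[0,0,0,0,0],[0,0,0,0,0.6],[0,0,0,0,0.6],[0,0,0,0,0.6],[0,0,-3,0,0.6],[0,0,-4,0,0.6],[0,0,0,0,0.6]]';python3 -c "
from h import *
plan(.448,.271,.10,-80)"
```

```text
time_s: 18.92
tcp_pos: [0.6019, 0.0612, 0.2123]
ee_rot: [[0.175, -0.985, 0.008], [-0.985, -0.175, 0.002], [-0.001, -0.008, -1.0]]
wrist_force: [-0.3, -0.2, -0.3]
gripper_width: 0.6
shift [-23.35  11.54   6.04] turn 0.1 yaw -79.9
```

```bash
python3 -m handwheel '[[-4.7,2.3,0,0,0.6],[-4.7,2.3,0,0,0.6],[-4.7,2.3,0,0,0.6],[-4.7,2.3,0,0,0.6],[-4.6,2.3,0,0,0.6],[0,0,3,0,0.6],[0,0,3,0,0.6],[0,0,0,0,0.6],[0,0,0,0,0.6]]';python3 -c "
from h import *
im,p=snap('wrist','m'); blobs(p,im)
plan(.448,.271,.024,-80)"
```

```text
time_s: 20.05
tcp_pos: [0.4466, 0.2714, 0.1489]
ee_rot: [[0.174, -0.985, 0.001], [-0.985, -0.174, 0.0], [-0.0, -0.001, -1.0]]
wrist_force: [-0.7, 0.4, 0.9]
gripper_width: 0.596
blob [ 62 144  76  19 534] [ 99.5 153. ] [0.584  0.2424 0.0125]
blob [ 142  157   27   88 1512] [155.  200.5] [0.5421 0.2716 0.0125]
blob [  46  187   65   48 1660] [ 78.  210.5] [0.6001 0.29   0.0125]
blob [ 257  199   39   45 1106] [276. 221.] [0.4484 0.2718 0.0125]
shift [ 0.08 -0.1   7.43] turn 0.0 yaw -80.0
```

```bash
python3 -m handwheel '[[0,-0.15,3,0,0.6],[0,0,3,0,0.6],[0,0,1.3,0,0.6],[0,0,0,0,0.6],[0,0,0,0,0],[0,0,0,0,0],[0,0,0,0,0],[0,0,0,0,0]]';python3 -m handwheel '[[0,0,-3,0,0],[0,0,-5,0,0],[0,0,-5,0,0],[0,0,0,0,0]]'; python3 -c "
from h import *
plan(.608,.0188,.137-.051,-80)"
```

```text
time_s: 21.1
tcp_pos: [0.4478, 0.2717, 0.076]
ee_rot: [[0.174, -0.985, 0.001], [-0.985, -0.174, 0.001], [-0.001, -0.001, -1.0]]
wrist_force: [-1.7, -1.0, 3.6]
gripper_width: 0.338
time_s: 21.6
tcp_pos: [0.4491, 0.2729, 0.2096]
ee_rot: [[0.175, -0.985, 0.007], [-0.985, -0.175, 0.007], [-0.006, -0.008, -1.0]]
wrist_force: [0.4, -0.3, -0.8]
gripper_width: 0.337
shift [ 27.84 -11.15   7.2 ] turn 0.1 yaw -79.9
```

```bash
python3 -m handwheel '[[4.6,-1.86,0,0,0],[4.6,-1.86,0,0,0],[4.6,-1.86,0,0,0],[4.6,-1.86,0,0,0],[4.6,-1.86,0,0,0],[4.6,-1.86,0,0,0],[0,0,2,0,0],[0,0,2,0,0],[0,0,0,0,0],[0,0,0,0,0]]';python3 -c "
from h import *
plan(.608,.0188,.138-.051,-80)"
```

```text
time_s: 22.85
tcp_pos: [0.6057, 0.0192, 0.1653]
ee_rot: [[0.175, -0.985, -0.0], [-0.985, -0.175, -0.0], [0.0, 0.0, -1.0]]
wrist_force: [-0.3, 0.2, 0.1]
gripper_width: 0.334
shift [ 0.08 -0.22  2.73] turn 0.1 yaw -79.9
```

```bash
python3 -m handwheel '[[0,-0.2,1.5,0,0],[0,0,1.2,0,0],[0,0,0,0,0],[0,0,0,0,0],[0,0,0,0,0.6],[0,0,0,0,0.6],[0,0,0,0,0.6],[0,0,-3,0,0.6],[0,0,-4,0,0.6],[0,0,0,0,0.6]]';python3 -c "
from h import *
plan(.579,-.263,.10,-80)"
```

```text
time_s: 24.1
tcp_pos: [0.6094, 0.0197, 0.2123]
ee_rot: [[0.175, -0.985, 0.008], [-0.985, -0.175, 0.001], [-0.0, -0.008, -1.0]]
wrist_force: [0.3, 0.1, 0.6]
gripper_width: 0.599
shift [27.3   7.98  6.06] turn 0.1 yaw -79.9
```

```bash
python3 -m handwheel '[[4.5,1.33,0,0,0.6],[4.5,1.33,0,0,0.6],[4.5,1.33,0,0,0.6],[4.5,1.33,0,0,0.6],[4.5,1.33,0,0,0.6],[4.5,1.33,0,0,0.6],[0,0,3,0,0.6],[0,0,3,0,0.6],[0,0,0,0,0.6],[0,0,0,0,0.6]]';python3 -c "
from h import *
im,p=snap('wrist','m'); blobs(p,im)
plan(.579,-.263,.024,-80)"
```

```text
time_s: 25.35
tcp_pos: [0.5765, -0.2604, 0.149]
ee_rot: [[0.175, -0.985, 0.001], [-0.985, -0.175, -0.001], [0.001, -0.001, -1.0]]
wrist_force: [0.7, 0.4, 1.2]
gripper_width: 0.601
blob [ 447   88   62   44 1705] [477.5 109.5] [ 0.4538 -0.3664  0.0125]
blob [ 256  195   40   44 1061] [275.5 216.5] [ 0.5793 -0.2637  0.0125]
shift [ 0.28 -0.16  7.46] turn 0.1 yaw -79.9
```

```bash
python3 -m handwheel '[[0.35,-0.2,3,0,0.6],[0,0,3,0,0.6],[0,0,1.3,0,0.6],[0,0,0,0,0.6],[0,0,0,0,0],[0,0,0,0,0],[0,0,0,0,0],[0,0,0,0,0]]';python3 -m handwheel '[[0,0,-3,0,0],[0,0,-5,0,0],[0,0,-5,0,0],[0,0,0,0,0]]'; python3 -c "
from h import *
plan(.6155,-.0235,.137-.051,-80)"
```

```text
time_s: 26.4
tcp_pos: [0.5789, -0.2635, 0.0761]
ee_rot: [[0.174, -0.985, 0.001], [-0.985, -0.174, -0.0], [0.001, -0.001, -1.0]]
wrist_force: [-0.3, 1.2, 3.7]
gripper_width: 0.337
time_s: 26.9
tcp_pos: [0.5807, -0.2641, 0.2106]
ee_rot: [[0.175, -0.985, 0.01], [-0.985, -0.175, -0.003], [0.005, -0.01, -1.0]]
wrist_force: [-0.0, 0.1, -0.4]
gripper_width: 0.338
shift [-23.12  -7.57   7.33] turn 0.1 yaw -79.9
```

```bash
python3 -m handwheel '[[-4.6,-1.55,0,0,0],[-4.6,-1.55,0,0,0],[-4.6,-1.55,0,0,0],[-4.6,-1.55,0,0,0],[-4.7,-1.55,0,0,0],[0,0,2,0,0],[0,0,2,0,0],[0,0,0,0,0],[0,0,0,0,0]]';python3 -c "
from h import *
plan(.6155,-.0235,.138-.051,-80)"
```

```text
time_s: 28.02
tcp_pos: [0.6148, -0.0227, 0.1655]
ee_rot: [[0.174, -0.985, 0.0], [-0.985, -0.174, -0.0], [0.0, -0.0, -1.0]]
wrist_force: [0.0, -0.3, -0.1]
gripper_width: 0.337
shift [ 0.09 -0.05  2.75] turn 0.0 yaw -80.0
```

```bash
python3 -m handwheel '[[0.05,0,1.5,0,0],[0,0,1.2,0,0],[0,0,0,0,0],[0,0,0,0,0],[0,0,0,0,0.6],[0,0,0,0,0.6],[0,0,0,0,0.6],[0,0,-3,0,0.6],[0,0,-4,0,0.6],[0,0,0,0,0.6]]';python3 -c "
from h import *
plan(.454,-.365,.12,-80)"
```

```text
time_s: 29.28
tcp_pos: [0.6166, -0.0228, 0.2123]
ee_rot: [[0.175, -0.985, 0.008], [-0.985, -0.175, 0.001], [0.001, -0.008, -1.0]]
wrist_force: [-0.2, -0.1, -0.4]
gripper_width: 0.601
shift [30.85 22.02  3.97] turn 0.1 yaw -79.9
```

```bash
python3 -m handwheel '[[3.86,2.75,0,0,0.6],[3.86,2.75,0,0,0.6],[3.86,2.75,0,0,0.6],[3.86,2.75,0,0,0.6],[3.86,2.75,0,0,0.6],[3.86,2.75,0,0,0.6],[3.86,2.75,0,0,0.6],[3.86,2.75,0,0,0.6]]';python3 -m handwheel '[[0,0,0,10,0.6],[0,0,0,10,0.6],[0,0,0,10,0.6],[0,0,0,10,0.6],[0,0,0.5,10,0.6],[0,0,1,10,0.6],[0,0,1,10,0.6],[0,0,1,10,0.6],[0,0,1,10,0.6],[0,0,0,0,0.6]]';python3 -c "
from h import *
im,p=snap('wrist','m'); blobs(p,im)
plan(.454,-.365,.024,190)"
```

```text
time_s: 30.28
tcp_pos: [0.4507, -0.3665, 0.2076]
ee_rot: [[0.174, -0.985, -0.001], [-0.985, -0.174, 0.001], [-0.001, 0.001, -1.0]]
wrist_force: [0.9, -0.0, -0.2]
gripper_width: 0.603
time_s: 31.52
tcp_pos: [0.451, -0.365, 0.1619]
ee_rot: [[-0.984, -0.176, -0.003], [-0.176, 0.984, 0.001], [0.002, 0.002, -1.0]]
wrist_force: [0.2, -1.5, -0.2]
gripper_width: 0.6
blob [ 260  201   37   43 1000] [278. 222.] [ 0.4559 -0.3653  0.0125]
shift [-0.26 -0.03  8.76] turn 0.2 yaw -169.8
```

```bash
python3 -m handwheel '[[-0.45,-0.1,4,0,0.6],[0,0,3,0,0.6],[0,0,1.6,0,0.6],[0,0,0,0,0.6],[0,0,0,0,0],[0,0,0,0,0],[0,0,0,0,0],[0,0,0,0,0]]';python3 -m handwheel '[[0,0,-3,0,0],[0,0,-5,-10,0],[0,0,-5,-10,0],[0,0,0,-10,0],[0,0,0,-10,0],[0,0,0,-10,0],[0,0,0,-10,0],[0,0,0,-10,0],[0,0,0,-10,0],[0,0,0,-10,0]]'; python3 -c "
from h import *
plan(.623,-.0659,.137-.051,-80)"
```

```text
time_s: 32.58
tcp_pos: [0.4568, -0.3657, 0.0781]
ee_rot: [[-0.985, -0.174, 0.001], [-0.174, 0.985, -0.001], [-0.001, -0.001, -1.0]]
wrist_force: [-0.5, 1.6, 3.1]
gripper_width: 0.338
time_s: 33.83
tcp_pos: [0.4562, -0.3654, 0.207]
ee_rot: [[0.18, -0.984, -0.0], [-0.984, -0.18, 0.0], [-0.0, 0.0, -1.0]]
wrist_force: [0.4, -0.1, -0.5]
gripper_width: 0.334
shift [-26.47 -21.8    7.01] turn 0.3 yaw -79.7
```

```bash
python3 -m handwheel '[[-3.78,-3.12,0,0.3,0],[-3.78,-3.12,0,0,0],[-3.78,-3.12,0,0,0],[-3.78,-3.12,0,0,0],[-3.78,-3.12,0,0,0],[-3.78,-3.12,0,0,0],[-3.78,-3.12,0,0,0],[0,0,2,0,0],[0,0,2,0,0],[0,0,0,0,0]]';python3 -m handwheel '[[0,0,0,0,0]]'; python3 -c "
from h import *
plan(.623,-.0659,.140-.051,-80)"
```

```text
time_s: 35.08
tcp_pos: [0.6255, -0.0677, 0.1653]
ee_rot: [[0.169, -0.986, -0.005], [-0.986, -0.169, -0.0], [-0.001, 0.005, -1.0]]
wrist_force: [-0.9, -0.0, -0.0]
gripper_width: 0.336
time_s: 35.2
tcp_pos: [0.6271, -0.0679, 0.168]
ee_rot: [[0.169, -0.986, 0.001], [-0.986, -0.169, -0.0], [0.0, -0.001, -1.0]]
wrist_force: [-0.0, -0.4, -0.2]
gripper_width: 0.334
shift [-0.27  0.37  2.79] turn -0.3 yaw -80.3
```

Place, rise, back off and look.

```bash
python3 -m handwheel '[[-0.25,0.35,1.5,0,0],[0,0,1.3,0,0],[0,0,0,0,0],[0,0,0,0,0],[0,0,0,0,0.6],[0,0,0,0,0.6],[0,0,0,0,0.6],[0,0,-3,0,0.6],[0,0,-5,0,0.6],[0,0,-2,0,0.6]]';python3 -m handwheel '[[0,5,0,0,0.6],[0,5,0,0,0.6],[0,5,0,0,0.6],[0,0,0,0,0.6],[0,0,0,0,0.6]]'
python3 - <<'E'
from h import *
a,_=snap('wrist','w7');b,_=snap('scene','s7')
im=np.vstack([cv2.resize(a[:290],None,fx=1,fy=1)[:,:,::-1],b[100:320,100:400,::-1][:,:300].repeat(1,0)if 0 else b[100:310,:,::-1]])
cv2.imwrite("pics/c7.png",im);plan(.517,-.069,.097,190)
E
```

```text
time_s: 36.45
tcp_pos: [0.6241, -0.0659, 0.243]
ee_rot: [[0.169, -0.986, 0.006], [-0.986, -0.169, -0.0], [0.001, -0.006, -1.0]]
wrist_force: [-0.1, -0.9, 0.7]
gripper_width: 0.598
time_s: 37.08
tcp_pos: [0.4757, -0.0912, 0.24]
ee_rot: [[0.169, -0.986, 0.002], [-0.986, -0.169, 0.0], [0.0, -0.002, -1.0]]
wrist_force: [0.5, 0.6, -0.0]
gripper_width: 0.602
shift [-1.48 -4.38  9.15] turn 89.7 yaw -80.3
```

View pics/c7.png

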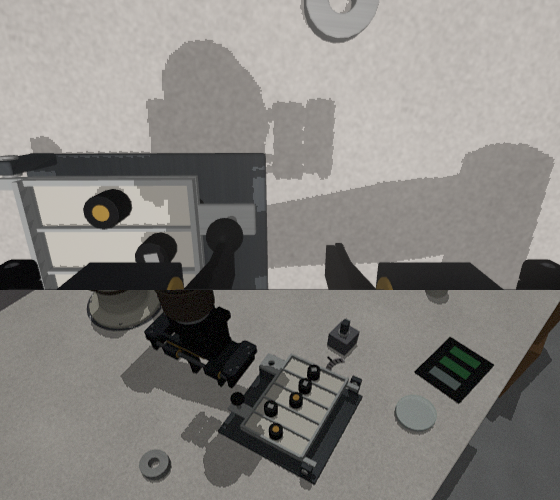

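```bash
python3 -m handwheel '[[0,0,0,10,0.6],[0,0,0,10,0.6],[0,0,0,10,0.6],[0,0,0,10,0.6],[0,0,0,10,0.6],[0,0,0,10,0.6],[0,0,0,10,0.6],[0,0,0,10,0.6],[0,0,0,9.7,0.6],[-4.4,1.4,0,0,0.6]]';python3 -m handwheel '[[0,0,2,0,0.6],[0,0,0,0,0.6],[0,0,0,0,0.6]]';python3 - <<'E'
from h import *
plan(.517,-.069,.097,190)
im,p=snap('wrist','m');blobs(p,im,45,300,6000,z=.097)
E
```

```text
time_s: 38.42
tcp_pos: [0.5156, -0.0702, 0.2392]
ee_rot: [[-0.985, -0.171, -0.001], [-0.171, 0.985, 0.0], [0.001, 0.0, -1.0]]
wrist_force: [1.4, -0.3, 1.0]
gripper_width: 0.601
time_s: 38.8
tcp_pos: [0.5164, -0.0698, 0.2194]
ee_rot: [[-0.985, -0.174, 0.0], [-0.174, 0.985, -0.0], [0.0, -0.0, -1.0]]
wrist_force: [-0.6, -0.3, 0.1]
gripper_width: 0.598
shift [-0.07  0.07  7.14] turn 0.0 yaw -170.0
blob [ 261  209   41   40 1262] [281.  228.5] [ 0.5165 -0.069   0.097 ]
```

```bash
python3 -m handwheel '[[0,0.05,3,0,0.6],[0,0,3,0,0.6],[0,0,1.1,0,0.6],[0,0,0,0,0.6],[0,0,0,0,0],[0,0,0,0,0],[0,0,0,0,0],[0,0,0,0,0]]';python3 - <<'E'
from h import *
s=sense();print(s['tcp_pos'])
for d in range(0,31,5):
    t=np.radians(d);c,q=np.cos(t),np.sin(t);print(d,round((-195*c+41*q+195)/10,2),round((195*q+41*c-41)/10,2))
E
```

```text
time_s: 39.85
tcp_pos: [0.516, -0.0688, 0.1489]
ee_rot: [[-0.985, -0.174, 0.001], [-0.174, 0.985, 0.001], [-0.001, 0.001, -1.0]]
wrist_force: [-1.5, 2.6, 4.7]
gripper_width: 0.324
[ 0.51604878 -0.06879718  0.14887057]
0 0.0 0.0
5 0.43 1.68
10 1.01 3.32
15 1.73 4.91
20 2.58 6.42
25 3.56 7.86
30 4.66 9.2
```

```bash
python3 -m handwheel '[[-0.2,0,-0.85,0,0],[-0.23,0,-0.83,0,0],[-0.27,0,-0.82,0,0],[-0.31,0,-0.82,0,0],[-0.34,0,-0.8,0,0],[-0.38,0,-0.79,0,0],[-0.41,0,-0.76,0,0],[-0.44,0,-0.75,0,0],[-0.47,0,-0.73,0,0],[-0.51,0,-0.71,0,0]]';python3 -m handwheel '[[-0.53,0,-0.68,0,0],[-0.57,0,-0.66,0,0],[0,0,0,0,0],[0,0,0,0,0],[0,0,0,0,0],[0,0,0,0,0]]';python3 - <<'E'
from h import *
s=sense();d=s['tcp_pos']-[.516,-.0688,.1489];print(d, "ang", np.degrees(np.arcsin(min(1,(d[2]+.041)/.1993))-np.arctan2(41,195)))
b,_=snap('scene','s8');cv2.imwrite("pics/c8.png",cv2.resize(b[110:310,190:400,::-1],None,fx=3.5,fy=3,interpolation=cv2.INTER_CUBIC))
E
```

```text
time_s: 41.1
tcp_pos: [0.5497, -0.0629, 0.2264]
ee_rot: [[-0.985, -0.174, -0.004], [-0.174, 0.985, 0.0], [0.004, 0.001, -1.0]]
wrist_force: [-0.4, 4.9, -8.6]
gripper_width: 0.325
time_s: 41.85
tcp_pos: [0.5607, -0.061, 0.2405]
ee_rot: [[-0.985, -0.174, -0.003], [-0.174, 0.985, 0.0], [0.003, 0.001, -1.0]]
wrist_force: [-1.3, 5.1, -4.3]
gripper_width: 0.326
[0.04470086 0.00783987 0.09157166] ang 29.82278101943303
```

View pics/c8.png

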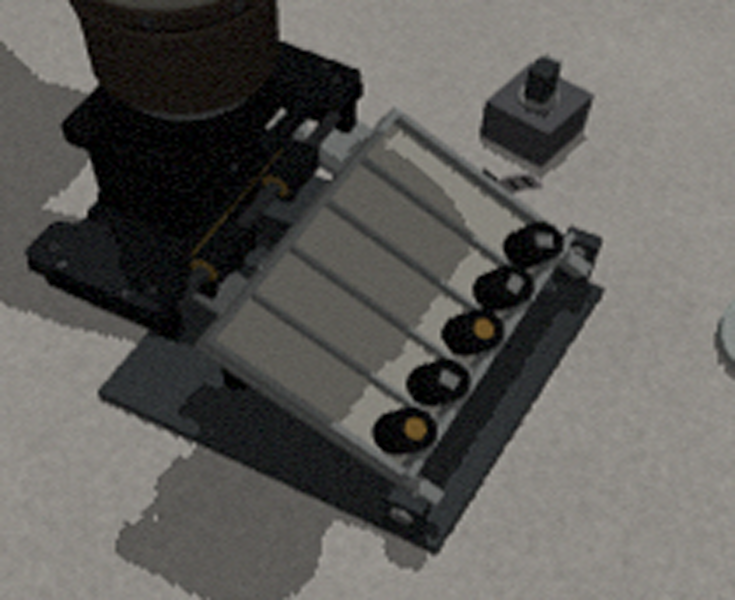

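```bash
R='[[0,0,0,0,0],[0,0,0,0,0],[0,0,0,0,0],[0,0,0,0,0],[0,0,0,0,0],[0,0,0,0,0],[0,0,0,0,0],[0,0,0,0,0]]' ; python3 -m handwheel '[[0,0,0,0,0],[0,0,0,0,0],[0,0,0,0,0],[0,0,0,0,0],[0,0,0,0,0],[0,0,0,0,0],[0,0,0,0,0],[0,0,0,0,0],[0,0,0,0,0],[0,0,0,0,0]]' | head -2; python3 -m handwheel '[[0,0,0,0,0],[0,0,0,0,0],[0,0,0,0,0],[0,0,0,0,0],[0.57,0,0.66,0,0],[0.53,0,0.68,0,0],[0.51,0,0.71,0,0],[0.47,0,0.73,0,0],[0.44,0,0.75,0,0],[0.41,0,0.76,0,0]]'; python3 -m handwheel '[[0.38,0,0.79,0,0],[0.34,0,0.8,0,0],[0.31,0,0.82,0,0],[0.27,0,0.82,0,0],[0.23,0,0.83,0,0],[0.2,0,0.85,0,0],[0,0,0,0,0],[0,0,0,0,0],[0,0,0,0,0]]'
```

```text
time_s: 43.15
tcp_pos: [0.5607, -0.061, 0.2404]
time_s: 44.4
tcp_pos: [0.5329, -0.0659, 0.1988]
ee_rot: [[-0.985, -0.175, 0.001], [-0.175, 0.985, 0.001], [-0.001, 0.0, -1.0]]
wrist_force: [-2.4, 7.3, -0.4]
gripper_width: 0.324
time_s: 45.52
tcp_pos: [0.516, -0.0689, 0.1496]
ee_rot: [[-0.985, -0.175, 0.0], [-0.175, 0.985, 0.0], [-0.0, 0.0, -1.0]]
wrist_force: [-2.8, 6.7, -1.2]
gripper_width: 0.327
```

```bash
python3 -m handwheel '[[0,0,0,0,0.6],[0,0,0,0,0.6],[0,0,0,0,0.6],[0,0,-3,0,0.6],[0,0,-4,0,0.6],[0,0,0,0,0.6]]';python3 - <<'E'
from h import *
plan(.564,.2662,.1229-.051,190)
E
```

```text
time_s: 46.28
tcp_pos: [0.5178, -0.0696, 0.222]
ee_rot: [[-0.985, -0.175, 0.008], [-0.175, 0.985, -0.0], [-0.008, -0.001, -1.0]]
wrist_force: [-0.4, -0.1, -0.1]
gripper_width: 0.601
shift [-10.33  32.27   9.95] turn 0.1 yaw -169.9
```

```bash
python3 -m handwheel '[[-1.72,5.37,0,0,0.6],[-1.72,5.37,0,0,0.6],[-1.72,5.37,0,0,0.6],[-1.72,5.37,0,0,0.6],[-1.72,5.37,0,0,0.6],[-1.72,5.37,0,0,0.6],[0,0,1.8,0,0.6],[0,0,0,0,0.6],[0,0,0,0,0.6]]';python3 - <<'E'
from h import *
plan(.564,.2662,.1229-.051,190)
a,p=snap('wrist','w9');t,_=snap('top','t9')
c=cv2.resize(t[145:265,225:345,::-1],None,fx=4,fy=4,interpolation=cv2.INTER_CUBIC)
cv2.imwrite("pics/c9.png",np.hstack([c,cv2.resize(a[140:290,200:350,::-1],(480,480))[:,:310]]))
E
```

```text
time_s: 47.4
tcp_pos: [0.5615, 0.2652, 0.2004]
ee_rot: [[-0.985, -0.174, -0.0], [-0.174, 0.985, -0.001], [0.0, -0.001, -1.0]]
wrist_force: [0.5, 0.4, -0.3]
gripper_width: 0.597
shift [-0.26  0.06  7.75] turn -0.0 yaw -170.0
```

View pics/c9.png

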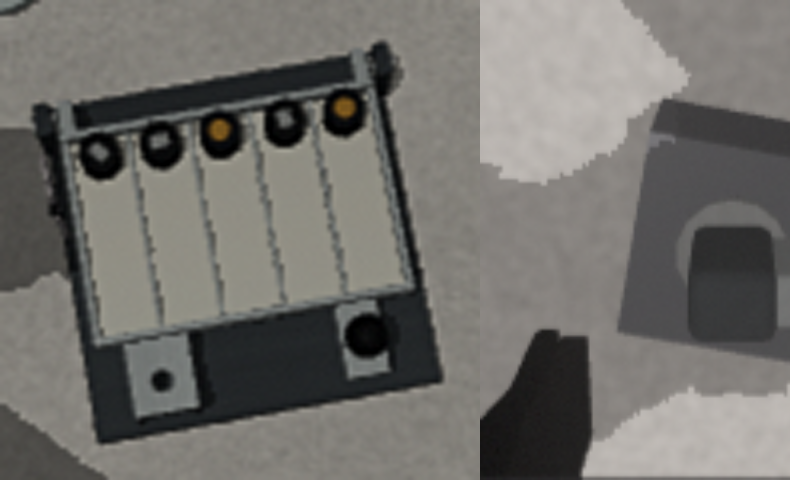

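```bash
python3 -c "
from h import *
p=np.load('pics/w9.npz');print(w(p,279.4,235.3,.086))"; python3 -m handwheel '[[-0.25,0.05,3,0,0.6],[0,0,3,0,0.6],[0,0,1.5,0,0.6],[0,0,0,0,0.6],[0,0,0,0,0.6]]'
```

```text
[0.56384995 0.26524348 0.086     ]
time_s: 48.12
tcp_pos: [0.5645, 0.2672, 0.1267]
ee_rot: [[-0.985, -0.174, 0.002], [-0.174, 0.985, 0.001], [-0.002, 0.001, -1.0]]
wrist_force: [0.7, -1.1, 0.5]
gripper_width: 0.6
```

```bash
python3 -m handwheel '[[0.05,-0.1,0.35,0,0.6],[0,0,0,0,0.6],[0,0,0,0,0],[0,0,0,0,0],[0,0,0,0,0],[0,0,0,0,0],[0,0,0,0,0]]'; python3 -m handwheel '[[0,0,-1,0,0],[0,0,-2,0,0],[0,0,-2,0,0],[0,0,-2,0,0],[0,0,-1.5,0,0],[0,0,0,0,0],[0,0,0,0,0]]'; python3 -c "
from h import *
plan(.4922,.0697,.1369-.051,190)"
```

```text
time_s: 49.0
tcp_pos: [0.5634, 0.2657, 0.1218]
ee_rot: [[-0.985, -0.174, -0.0], [-0.174, 0.985, -0.0], [0.0, -0.0, -1.0]]
wrist_force: [-0.4, 0.3, 1.1]
gripper_width: 0.226
time_s: 49.88
tcp_pos: [0.5629, 0.2656, 0.2059]
ee_rot: [[-0.985, -0.174, -0.001], [-0.174, 0.985, -0.001], [0.002, -0.0, -1.0]]
wrist_force: [0.3, 0.2, -1.2]
gripper_width: 0.225
shift [ 10.36 -18.06   6.92] turn 0.0 yaw -170.0
```

```bash
python3 -m handwheel '[[2.6,-4.5,0,0,0],[2.6,-4.5,0,0,0],[2.6,-4.5,0,0,0],[2.6,-4.5,0,0,0],[0,0,2,0,0],[0,0,0,0,0],[0,0,0,0,0],[0,0,0,0,0]]'; python3 -c "
from h import *
for i in range(1): plan(.4915,.0695,.1358-.051,190)
snap('wrist','w10')
b,_=snap('scene','s10')
cv2.imwrite('pics/c10.png',np.hstack([cv2.imread('pics/w10.png')[160:360,180:380].repeat(2,0).repeat(2,1),cv2.resize(b[120:220,220:320,::-1],(400,400),interpolation=2)]))"
```

```text
time_s: 50.88
tcp_pos: [0.4928, 0.0711, 0.1871]
ee_rot: [[-0.985, -0.175, 0.001], [-0.175, 0.985, 0.0], [-0.001, 0.0, -1.0]]
wrist_force: [-0.4, -0.8, -2.1]
gripper_width: 0.23
shift [ 0.16 -0.14  5.13] turn 0.1 yaw -169.9
```

View pics/c10.png

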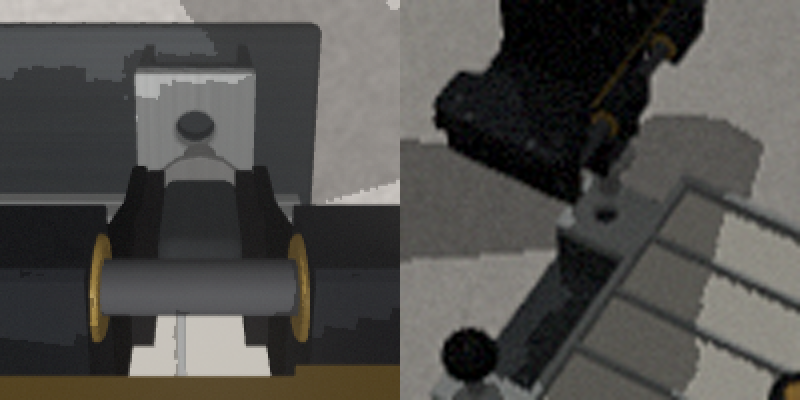

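```bash
python3 -m handwheel '[[0.15,-0.15,0,0,0],[0,0,0.8,0,0],[0,0,0.5,0,0],[0,0,0.5,0,0],[0,0,0,0,0],[0,0,0,0,0]]'; python3 -c "
from h import *
plan(.4915,.0695,.1358-.051,190)"
```

```text
time_s: 51.72
tcp_pos: [0.4912, 0.0687, 0.1688]
ee_rot: [[-0.985, -0.174, 0.0], [-0.174, 0.985, -0.0], [-0.0, -0.0, -1.0]]
wrist_force: [0.2, -0.2, -1.6]
gripper_width: 0.225
shift [-0.04  0.07  3.3 ] turn 0.0 yaw -170.0
```

```bash
python3 -m handwheel '[[0,0.06,0.4,0,0],[0,0,0.4,0,0],[0,0,0.4,0,0],[0,0,0,0,0]]'; python3 -m handwheel '[[0,0,0.4,0,0],[0,0,0.4,0,0],[0,0,0.4,0,0],[0,0,0,0,0]]'
```

```text
time_s: 52.22
tcp_pos: [0.4909, 0.0693, 0.1564]
ee_rot: [[-0.985, -0.174, -0.001], [-0.174, 0.985, -0.0], [0.001, -0.0, -1.0]]
wrist_force: [0.2, -0.5, -1.5]
gripper_width: 0.226
time_s: 52.72
tcp_pos: [0.4909, 0.0693, 0.1444]
ee_rot: [[-0.985, -0.174, -0.001], [-0.174, 0.985, -0.0], [0.001, -0.0, -1.0]]
wrist_force: [0.9, -0.5, -2.2]
gripper_width: 0.227
```

```bash
python3 -m handwheel '[[0,0,0.3,0,0],[0,0,0.3,0,0],[0,0,0.2,0,0],[0,0,0,0,0]]'; python3 -m handwheel '[[0,0,0.1,0,0],[0,0,0,0,0]]'; python3 -m handwheel '[[0,0,0.05,0,0],[0,0,0,0,0]]'
```

```text
time_s: 53.22
tcp_pos: [0.4909, 0.0692, 0.1365]
ee_rot: [[-0.985, -0.174, -0.0], [-0.174, 0.985, -0.0], [0.001, -0.0, -1.0]]
wrist_force: [-0.3, -0.1, -0.9]
gripper_width: 0.226
time_s: 53.48
tcp_pos: [0.491, 0.0693, 0.1358]
ee_rot: [[-0.985, -0.174, 0.0], [-0.174, 0.985, 0.0], [-0.0, 0.0, -1.0]]
wrist_force: [-0.3, 0.3, -2.0]
gripper_width: 0.231
time_s: 53.72
tcp_pos: [0.4911, 0.0693, 0.1357]
ee_rot: [[-0.985, -0.174, 0.0], [-0.174, 0.985, 0.0], [-0.0, -0.0, -1.0]]
wrist_force: [-1.3, -0.7, 4.7]
gripper_width: 0.228
```

Contact at the expected height (0.1358): seated. Release, rise and look.

```bash
python3 -m handwheel '[[0,0,0,0,0.6],[0,0,0,0,0.6],[0,0,0,0,0.6],[0,0,-2,0,0.6],[0,0,-4,0,0.6],[0,0,-5,0,0.6],[5,0,-3,0,0.6],[5,0,0,0,0.6],[0,0,0,0,0.6],[0,0,0,0,0.6]]'
python3 - <<'E'
from h import *
s,_=snap('scene','s11');t,_=snap('top','t11');wv,p=snap('wrist','w11')
f=lambda i,a,b,c,d,W,H:cv2.resize(i[a:b,c:d,::-1],(W,H),interpolation=2)
cv2.imwrite('pics/c11.png',np.vstack([np.hstack([f(s,130,310,180,400,400,320),f(t,145,265,225,345,400,320)]),np.hstack([f(wv,100,290,150,410,400,280),f(t,170,290,350,450,400,280)])]))
E
```

```text
time_s: 54.98
tcp_pos: [0.3929, 0.052, 0.2755]
ee_rot: [[-0.985, -0.174, 0.001], [-0.174, 0.985, 0.0], [-0.001, 0.0, -1.0]]
wrist_force: [0.9, 0.3, -0.4]
gripper_width: 0.603
```

View pics/c11.png

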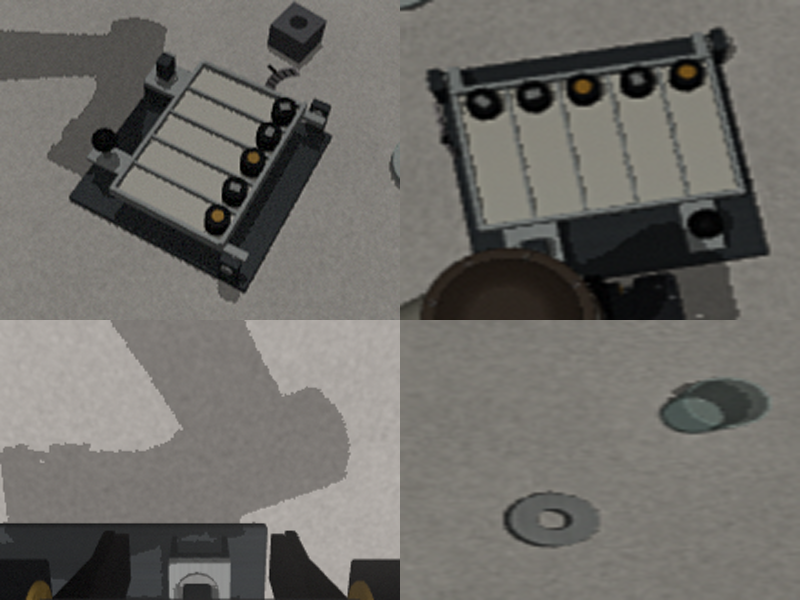

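Run:
```python
from h import *
p=np.load("pics/t11.npz");im=cv2.imread("pics/t11.png");a=np.radians(10.05);M=np.array([.5046,.0005])
for k,y in enumerate((86,43,0,-43,-86)):
    q=M+.158*np.array([np.cos(a),np.sin(a)])+y/1e3*np.array([-np.sin(a),np.cos(a)]);u,v=px(p,[*q,.0735]).round().astype(int)
    g=im[v-6:v+7,u-6:u+7].max(2);yy,xx=np.nonzero((g<60)|(np.ptp(im[v-6:v+7,u-6:u+7],2)>40))
    r=w(p,u-6+xx.mean(),v-6+yy.mean(),.0735)[:2]-M;print(y,len(xx),(np.array([r@[np.cos(a),np.sin(a)],r@[-np.sin(a),np.cos(a)]])*1e3).round(1))
from station import job;s=sense();print(s['wrist_force'],s['time_s'])
```

```text
86 94 [160.1  84.8]
43 93 [161.  42.]
0 112 [160.9  -0. ]
-43 102 [161.2 -44.7]
-86 107 [160.5 -86.7]
[-0.22373999  0.99756571 -0.8201843 ] 55.125
```

All five mounts line up within about 1 mm along the rail, so I'm handing in.

```bash
python3 -c "
from station import job;print(job.finish_job())"
```

```text
the job is handed in; nothing more can be done
None
```

The job is handed in after about 55 s of robot time; `finish_job` reported no verdict.

**What I did**
- Unlocked the pin with its button squeezed and parked it upright in the stand.
- Placed all five mounts, one to a lane.
- Lifted the tray to about 29.8 degrees (worked out from the knob height), held it for a little over 2 s, then lowered it gripping the knob.
- Slid the pin back into the lug with its button squeezed and let go.

**What the last checks showed**
- **Mounts:** all five are upright and in line along the rail, within about 1 mm of each other. The measured centres are 160–161 mm from the pin-hole line; I expected about 158 mm. That puts them 2–3 mm past contact, which I take as camera error of about 1 pixel.
- **Tray:** it looks level. The knob came back to within 0.7 mm of its starting height before release.
- **Pin:** it met contact within 0.1 mm of the expected seating height, and stands in the lug in the last picture. I did not measure the button springing out; I inferred it from the released grip.
- **Beaker and ring weight:** the beaker is standing and the ring is in place.
- **Gripper:** it is clear of everything, with wrist force about 1 N, which is noise.

I saw no mount knocked aside during the run. No check failed.

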